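# Tip a power supply module onto its back and push it home

## Task

The grey power supply module stands on end on the black rubber pad. Tip it over towards the red fence by pushing on its terminal face, so that it lies flat with the green terminals facing up, then push it along the pad until its leading end is flush and square against the fence. Only push it: never pick up or pinch it, and leave the other things on the bench where they are.

Things in the scene. Friction and masses are not known exactly. Their poses are not given: they have to be found in the camera images.
- module: loose grey steel box, 60 mm (its x) by 90 mm (y) by 115 mm (z), 0.3 to 0.6 kg, even mass. Starts standing on its 60 x 90 end on the pad, z up. Origin: centre of that lower end. +x points out of the terminal face, which looks away from the fence within about 25 degrees; -x is the plain back, on which it must come to lie. If tipped where it stands, it lands at least 40 mm short of the fence
- module_face (a point): centre of the terminal face (90 x 115 mm; row of green terminals low down, white panel above, at most 2 mm proud). Pushed near its top (80 mm or more above the pad, about 2 N) the module tips about the lower edge of its back and falls by itself past 28 degrees; pushed low it slides upright. Lying, it is 60 mm high and slides at 1 to 5 N
- module_center (a point): centre of the module's volume, 57.5 mm from its lower end: 62 mm above the table when standing, 34 mm when lying
- module_top (a point): centre of the module's top end (black vent plate, the end that leads towards the fence once the module lies down)
- jig: fixed black rubber pad, 340 mm (its x) by 240 mm (its y), 4 mm thick, with a fixed red fence bar (15 mm thick, 240 mm long along y, its top 40 mm above the table) across its +x end. Origin: pad centre, at table height; +x points to the fence. The fence's face towards the module lies at x = +140 mm
- fence_mid (a point): middle of the fence's face that the module must meet, 22 mm above the table
- spool_blue: loose blue solder spool standing flat, 54 mm across, 40 mm high, origin centre of its underside; bystander
- spool_grey: loose white and silver solder spool, same size; bystander
- jar: loose clear screw jar with blue cap, 60 mm across, 80 mm high, origin centre of its underside; bystander
- brush: loose flat bench brush lying down, 205 mm long (x from -120 to +85 mm), 45 mm wide, 12 mm high; bystander
- meter: loose yellow and black multimeter lying on its back, 180 x 85 mm, 43 mm high, origin under its centre; bystander
- keys: loose set of hex keys in a yellow holder, about 140 x 75 mm, 20 mm high; bystander

How it is judged:
By the outcome, as a careful person would: the job done as asked, in the order asked, and still so for the second after the job is handed in, with the robot touching nothing.
It also fails if it takes over 48 s, if anything falls off the work surface, if the arm or the gripper's body presses on something with over 40 N, if the wrist force passes 120 N, or if a joint passes its speed limit or range.

## Robot

A 6-joint arm with a two-finger parallel gripper is mounted at the origin on the work surface. World frame = base frame: x ahead of the robot, y to its left, z up, the work surface at z = 0. Lengths are in mm, angles in rad, forces in N, time in s.
With the tool pointing down it reaches from about 400 to 925 mm from the base axis. Payload 12.5 kg.
Tool frame: the origin (TCP) lies at the very end of the fingers, on their centre line; the grasp point (between the pads) lies behind it (env.grip_depth is the z of the grasp point in the tool frame, in mm); z points along the fingers, y is the line along which they close (so a half turn about z gives the same grasp; the last joint's range is limited). The gripper opens to 95 mm and grips with 3 to 60 N. Pads are 20 mm wide; open, the fingers measure 119 mm over their backs; the gripper's body (75 mm by 180 mm) begins 59 mm behind the grasp point.
Start: joints at [-1.444, 0.491, 1.559, -0, 1.092, -0.106], TCP at [144.211, -608.153, 214.661] pointing down, gripper open.
Joint ranges: [-3.1, 3.1], [-0.84, 2.19], [0.05, 2.79], [-1.13, 4.28], [0.06, 2.93], [-2.69, 2.69]. Speed limits (rad/s): [2.22, 2.22, 2.79, 3.14, 3.14, 3.14].

## Interface

Orientations are given as [roll, pitch, yaw] about the fixed x, y, z axes, in that order (R = Rz(yaw) Ry(pitch) Rx(roll)).
In Python, from cell import env, optics gives the robot as it stands.
- The arm moves only by the tool step_arm, never from a script. Its argument "moves" is a list of rows, each an object of numbers: "tx", "ty", "tz": the shift along the tool's x, y, z in mm; "roll": the turn about the tool's z in rad. In form: [{"tx": .., "ty": .., "tz": .., "roll": ..}, ...]. A call has 1 to 12 rows; each row is the pose to reach, as a shift and turn from the pose commanded when the call began, along the tool's axes at that moment; what a row does not reach only later rows make up. A row lasts 1/12 s, in which the tool goes at most 41.7 mm and 7.16 degrees, less where a joint would pass 70% of its speed; a pose out of reach is approached as far as the arm can. A call with a gripper value outside its range is refused whole. "grip" is the finger opening in mm, from 0 to 95.1, set as the call begins (left out, the last holds). The fingers move at their own pace and stop on an object; the grip force is fixed at half the most. Time passes only in rows, so rows that repeat a pose let the fingers close. It gives the time, the measured TCP pose, the force, the opening and the grip force at its end, in the units of the state.
- env.state(): the state, without advancing time (a new reading comes with each control period).
- optics.read_camera(name): name is "side" or "top" or "wrist"; returns a dict with "pixels" (420x560x3 uint8, blue, green, red), "mtx" (3x3 intrinsics, pixels), "view" (4x4, takes a point from world to camera coordinates). Camera axes: x right, y down, z forward; pixel columns grow to the right and rows downward; lengths in mm; the calibration is good to about 2 mm. The wrist camera is an equidistant fisheye: a pixel r from the principal point sees the ray r / f radians off the axis. A picture is of the moment at which its call begins. There is no depth.
- env.job_done(): hands the job in; it is judged then, once.
The state is a dict: "t": time; "joints": joint angles; "qvel": joint speeds; "tau": joint torques, N m; "eef_pos": TCP position; "tcp_rot": TCP orientation; "ft_force": force on the tool from outside, world axes, zero at the start; "moment": the same for the moment, N m; "opening": opening from 0.0 (shut) to 1.0 (fully open); "grip_force": force on a finger pad.
Only numpy, scipy, OpenCV 4.12 (cv2) and the standard library are available. Lean on these libraries where they do the work, as an engineer would, in place of code of your own. Each camera call takes 0.05 s, during which the arm holds its last target. There are 200 camera calls.

## Working session

There is one attempt and no reset: what is moved stays moved. The work goes in short steps, Python scripts to look and compute and a tool call to move; the robot and the scene stay as the last step left them, time stands still between calls to the robot, and variables do not carry over. Pictures are saved under pics/ and viewed, at most 10 in all, crops included, and the job is handed in when it is done.

Besides the shell and the picture viewer there is one more tool, called after "Emit:" as name(argument=value, ...), one argument or row to a line, values as JSON. step_arm: Moves the arm, as the interface text tells. Its arguments: {"type":"object","properties":{"moves":{"type":"array"},"grip":{"type":"number"}},"required":["moves"]}

```bash
mkdir -p pics; cat > h.py <<'E'
import numpy as np, cv2
from scipy.spatial.transform import Rotation as Ro
def ray(c,px):
    K=c["mtx"];V=c["view"];R=V[:3,:3];t=V[:3,3]
    d=np.linalg.inv(K)@[px[0],px[1],1.]
    return -R.T@t, R.T@d
def onz(c,px,z):
    o,d=ray(c,px); return o+d*(z-o[2])/d[2]
def proj(c,P):
    V=c["view"];p=V[:3,:3]@np.array(P,float)+V[:3,3];q=c["mtx"]@p;return q[:2]/q[2]
def tri(cs,pxs):
    A=np.zeros((3,3));b=np.zeros(3)
    for c,p in zip(cs,pxs):
        o,d=ray(c,p);d=d/np.linalg.norm(d);M=np.eye(3)-np.outer(d,d);A+=M;b+=M@o
    return np.linalg.solve(A,b)
E
python3 - <<'E'
from cell import env,optics
import cv2,pickle
cs={n:optics.read_camera(n) for n in("side","top")}
pickle.dump(cs,open("c0.pkl","wb"))
for n,c in cs.items(): cv2.imwrite(f"pics/{n}0.png",c["pixels"]); print(n,c["mtx"],c["view"])
print(env.state(),env.grip_depth)
E
```

```text
side [[405.87582817   0.         275.16911957]
 [  0.         405.87582817 209.42705029]
 [  0.           0.           1.        ]] [[-9.99370354e-01 -3.40219759e-02 -1.00697894e-02  5.69003837e+02]
 [-1.77583067e-02  7.25323615e-01 -6.88178971e-01  6.20342203e+01]
 [ 3.07170644e-02 -6.87566839e-01 -7.25471091e-01  1.25273229e+03]
 [ 0.00000000e+00  0.00000000e+00  0.00000000e+00  1.00000000e+00]]
top [[475.32050231   0.         281.79293924]
 [  0.         475.32050231 202.54160764]
 [  0.           0.           1.        ]] [[ 2.96484912e-02 -9.99516165e-01  9.40232048e-03 -9.18514610e+00]
 [-9.84416731e-01 -3.08291908e-02 -1.73127877e-01  5.80674317e+02]
 [ 1.73333977e-01 -4.12282127e-03 -9.84854474e-01  1.55221182e+03]
 [ 0.00000000e+00  0.00000000e+00  0.00000000e+00  1.00000000e+00]]
{'t': 0.1, 'joints': array([-1.44360231e+00,  4.91494758e-01,  1.55941581e+00, -5.21889856e-05,
        1.09170525e+00, -1.05573297e-01]), 'qvel': array([ 0.00193256, -0.00155956, -0.0026967 , -0.00088578,  0.00036739,
        0.00160829]), 'tau': array([ 3.24326218e-03, -6.13622403e+01, -2.58605665e+01,  6.94852090e-02,
        4.70345223e-02, -6.28115458e-05]), 'eef_pos': array([ 144.16597149, -607.90808717,  214.11359478]), 'tcp_rot': array([-3.14057031e+00, -6.17876236e-05,  2.32791369e-01]), 'ft_force': array([-0.54610282, -0.15354454, -1.52349127]), 'moment': array([-0.03275822, -0.01476831,  0.0127126 ]), 'grip_force': 0.0, 'opening': 0.9999200596173232} -18.8
```

View pics/top0.png

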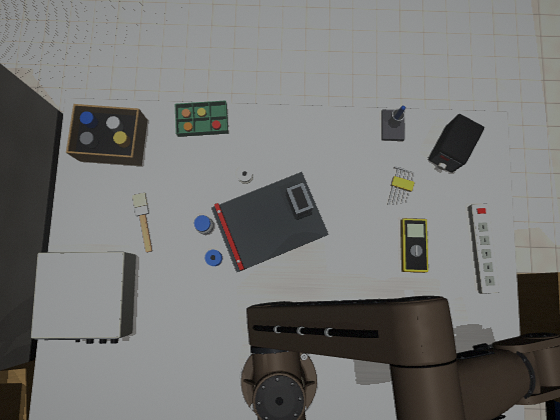

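View pics/side0.png

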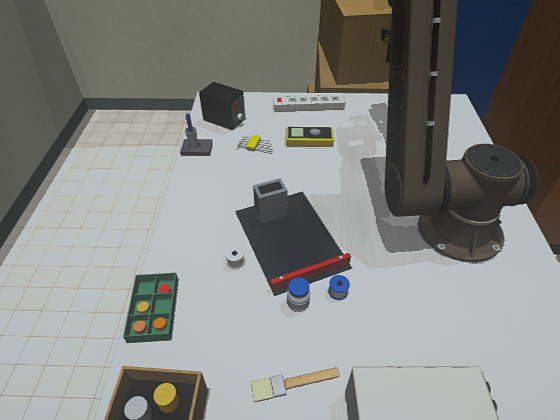

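The top view shows the pad at about (270,220), with the red fence on its left side (world +y) and the module near (300,199). In the side view the module is at (270,200). I'll enlarge both.

```bash
python3 - <<'E'
import pickle,cv2,numpy as np
cs=pickle.load(open("c0.pkl","rb"))
a=cv2.resize(cs["top"]["pixels"][165:275,205:335],None,fx=6,fy=6,interpolation=cv2.INTER_CUBIC)[:600]
b=cv2.resize(cs["side"]["pixels"][170:295,230:360],None,fx=6,fy=6,interpolation=cv2.INTER_CUBIC)[:600]
b=cv2.resize(cs["side"]["pixels"][172:297,225:360],None,fx=4.8,fy=4.8,interpolation=cv2.INTER_CUBIC)
def ticks(im,x0,y0,s):
    for u in range(0,200,10):
        x=int((u+0.5)*s)
        if x<im.shape[1]: cv2.line(im,(x,0),(x,6),(0,255,0),1);cv2.putText(im,str(x0+u),(x,16),0,.35,(0,0,255),1)
        if x<im.shape[0]: cv2.line(im,(0,x),(6,x),(0,255,0),1);cv2.putText(im,str(y0+u),(8,x+4),0,.35,(0,0,255),1)
a=cv2.resize(cs["top"]["pixels"][165:275,205:335],None,fx=5.4,fy=5.4,interpolation=cv2.INTER_CUBIC)
a=cv2.convertScaleAbs(a,alpha=1.6,beta=10);b=cv2.convertScaleAbs(b,alpha=1.5,beta=10)
ticks(a,205,165,5.4);ticks(b,225,172,4.8)
cv2.imwrite("pics/topc.png",a);cv2.imwrite("pics/sidec.png",b);print(a.shape,b.shape)
E
```

```text
(594, 702, 3) (600, 648, 3)
```

View pics/topc.png

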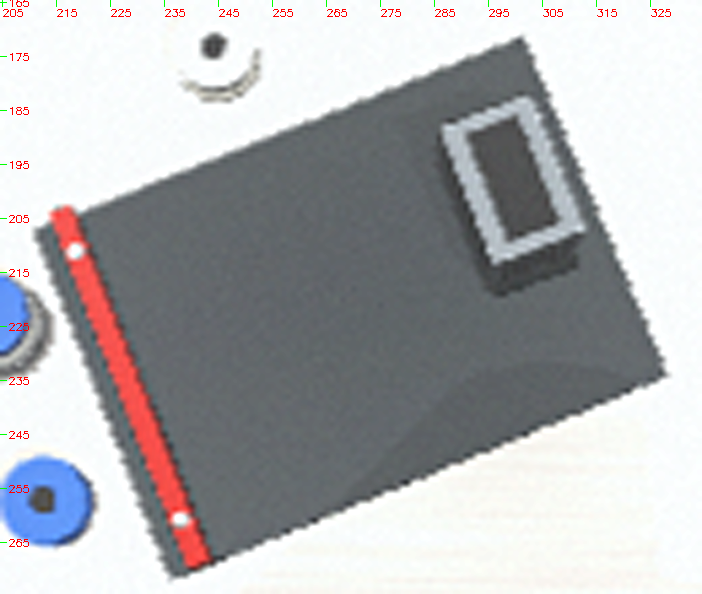

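View pics/sidec.png

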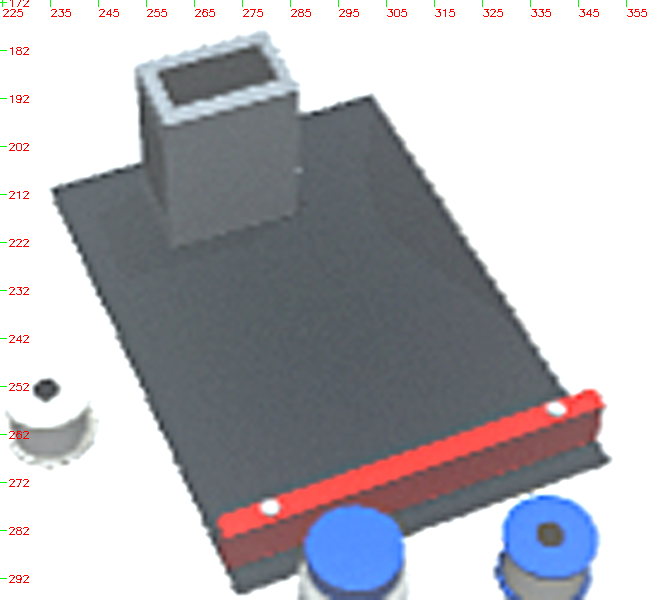

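```bash
cat > m.py <<'E'
import pickle,numpy as np
from h import *
cs=pickle.load(open("c0.pkl","rb"));T,S=cs["top"],cs["side"]
t=lambda p:((p[0]+.5)/5.4-.5+205,(p[1]+.5)/5.4-.5+165)
s=lambda p:((p[0]+.5)/4.8-.5+225,(p[1]+.5)/4.8-.5+172)
np.set_printoptions(precision=1,suppress=True)
padT=[(37,231),(172,578),(522,37),(666,375)];padS=[(237,592),(610,459),(53,188),(373,96)]
# module top: front-left etc: fence-side & x-far, fence-side & near robot, term-side near, term-side far
modT=[(441,127),(494,264),(585,231),(533,97)];modS=[(167,124),(300,90),(268,33),(137,67)]
fenT=[(72,207),(210,560)];fenS=[(219,516),(595,390)]
out={}
for n,a,b,z in(("pad",padT,padS,4),("mod",modT,modS,119),("fen",fenT,fenS,40)):
    P=[]
    for i in range(len(a)):
        q=tri([T,S],[t(a[i]),s(b[i])]);P.append(q);print(n,q,"top@z",onz(T,t(a[i]),z)[:2],"side@z",onz(S,s(b[i]),z)[:2])
    out[n]=np.array(P)
P=out["pad"];F=out["fen"];M=out["mod"]
print("pad yaw",np.degrees([np.arctan2(*(d[1::-1])) for d in (P[0]-P[2],P[1]-P[3])]),"centre",P.mean(0),[np.linalg.norm(P[i]-P[j]) for i,j in((0,1),(2,3),(0,2),(1,3))])
f=F[0]-F[1];print("fence dir-90",np.degrees(np.arctan2(f[1],f[0])),F.mean(0),np.linalg.norm(f))
print("mod back dir",[np.degrees(np.arctan2(*((M[a]-M[b])[1::-1]))) for a,b in((0,3),(1,2))],[np.degrees(np.arctan2(*((M[a]-M[b])[1::-1]))) for a,b in((0,1),(3,2))],M.mean(0),[np.linalg.norm(M[i]-M[j]) for i,j in((0,1),(2,3),(0,3),(1,2))])
E
python3 m.py
```

```text
pad [564.  251.    5.3] top@z [564.3 251.2] side@z [564.  250.2]
pad [346.7 154.5   5.5] top@z [346.9 154.6] side@z [346.2 153.5]
pad [700.  -56.5   6.6] top@z [701.9 -56.8] side@z [699.1 -58.6]
pad [ 483.5 -153.3    3.8] top@z [ 484.1 -153.3] side@z [ 482.9 -152.8]
mod [615.3  -4.2 121.1] top@z [616.6  -4.3] side@z [614.6  -6. ]
mod [534.2 -38.1 118.9] top@z [534.4 -38.1] side@z [533.9 -37.9]
mod [555.7 -92.  117.3] top@z [556. -92.] side@z [555.1 -89.9]
mod [637.2 -59.2 116.3] top@z [636.8 -59.1] side@z [636.6 -56.3]
fen [574.4 224.7  41.2] top@z [574.5 224.9] side@z [574.6 223.9]
fen [357.3 128.9  38.6] top@z [357.6 128.7] side@z [357.3 130.1]
pad yaw [113.8 114. ] centre [523.5  48.9   5.3] [np.float64(237.7786741164885), np.float64(237.13758777280643), np.float64(336.22875584027355), np.float64(336.80044790273143)]
fence dir-90 23.80543117489539 [465.9 176.8  39.9] 237.26719834596008
mod back dir [np.float64(111.64924963982676), np.float64(111.78217733013884)] [np.float64(22.71072460021699), np.float64(21.8954498227788)] [585.6 -48.4 118.4] [np.float64(87.97840897038705), np.float64(87.8058405064005), np.float64(59.47058683058382), np.float64(58.044031885378295)]
```

Triangulation agrees with the given sizes: module top z is about 118 with an 88 x 59 top, the pad is about 337 x 237, and the fence top is at about 40. The jig yaw is about 113.9°. The module's back faces 111.8°, so it's about 2° off. Next I'll move behind the module, up high, with the fingers spread parallel to its face.

Emit:
step_arm(
  moves=[
    {"tx": 570, "ty": -364, "tz": 0, "roll": -1.72},
    {"tx": 570, "ty": -364, "tz": 0, "roll": -1.72},
    {"tx": 570, "ty": -364, "tz": 0, "roll": -1.72},
    {"tx": 570, "ty": -364, "tz": 0, "roll": -1.72},
    {"tx": 570, "ty": -364, "tz": 0, "roll": -1.72},
    {"tx": 570, "ty": -364, "tz": 0, "roll": -1.72},
    {"tx": 570, "ty": -364, "tz": 0, "roll": -1.72},
    {"tx": 570, "ty": -364, "tz": 0, "roll": -1.72},
    {"tx": 570, "ty": -364, "tz": 0, "roll": -1.72},
    {"tx": 570, "ty": -364, "tz": 0, "roll": -1.72},
    {"tx": 570, "ty": -364, "tz": 0, "roll": -1.72},
    {"tx": 570, "ty": -364, "tz": 0, "roll": -1.72},
  ],
  grip=50,
)

```text
t: 1.1
eef_pos: [493.2, -247.2, 214.5]
tcp_rot: [-3.141, -0.0, 1.739]
ft_force: [0.4, -0.7, -0.0]
opening: 0.528
grip_force: 0.0
```

Emit:
step_arm(
  moves=[
    {"tx": 102, "ty": 141, "roll": -0.215},
    {"tx": 102, "ty": 141, "roll": -0.215},
    {"tx": 102, "ty": 141, "roll": -0.215},
    {"tx": 102, "ty": 141, "roll": -0.215},
    {"tx": 102, "ty": 141, "roll": -0.215},
    {"tx": 102, "ty": 141, "roll": -0.215},
    {"tx": 102, "ty": 141, "roll": -0.215},
    {"tx": 102, "ty": 141, "roll": -0.215},
  ],
)

```text
validation failed for argument at $.mo...
```

Emit:
step_arm(
  moves=[
    {"tx": 102, "ty": 141, "tz": 0, "roll": -0.215},
    {"tx": 102, "ty": 141, "tz": 0, "roll": -0.215},
    {"tx": 102, "ty": 141, "tz": 0, "roll": -0.215},
    {"tx": 102, "ty": 141, "tz": 0, "roll": -0.215},
    {"tx": 102, "ty": 141, "tz": 0, "roll": -0.215},
    {"tx": 102, "ty": 141, "tz": 0, "roll": -0.215},
    {"tx": 102, "ty": 141, "tz": 0, "roll": -0.215},
    {"tx": 102, "ty": 141, "tz": 0, "roll": -0.215},
  ],
)

```text
t: 1.77
eef_pos: [614.0, -126.6, 214.5]
tcp_rot: [-3.141, -0.0, 1.947]
ft_force: [0.1, 0.1, -0.1]
opening: 0.527
grip_force: 0.0
```

Emit:
step_arm(
  moves=[
    {"tx": 0, "ty": 3, "tz": 40, "roll": 0},
    {"tx": 0, "ty": 3, "tz": 75, "roll": 0},
    {"tx": 0, "ty": 3, "tz": 100, "roll": 0},
    {"tx": 5, "ty": 3, "tz": 112, "roll": 0},
    {"tx": 15, "ty": 3, "tz": 112, "roll": 0},
    {"tx": 25, "ty": 3, "tz": 112, "roll": 0},
    {"tx": 30, "ty": 3, "tz": 112, "roll": 0},
    {"tx": 30, "ty": 3, "tz": 112, "roll": 0},
  ],
)

```text
t: 2.43
eef_pos: [606.5, -95.9, 104.3]
tcp_rot: [3.14, 0.001, 1.948]
ft_force: [0.2, -0.5, -0.0]
opening: 0.522
grip_force: 0.0
```

```bash
python3 - <<'E'
from cell import env,optics
import cv2,numpy as np
s=optics.read_camera("side")["pixels"][140:290,200:370];t=optics.read_camera("top")["pixels"][130:280,200:370]
im=np.hstack([cv2.resize(x,None,fx=2.3,fy=2.3,interpolation=2) for x in(s,t)])
cv2.imwrite("pics/pre.png",im);print(im.shape,env.state()["eef_pos"],env.state()["ft_force"])
E
```

```text
(345, 782, 3) [607.0391528  -96.66951301 104.00788785] [ 0.81537029 -1.01702324  1.16232466]
```

View pics/pre.png

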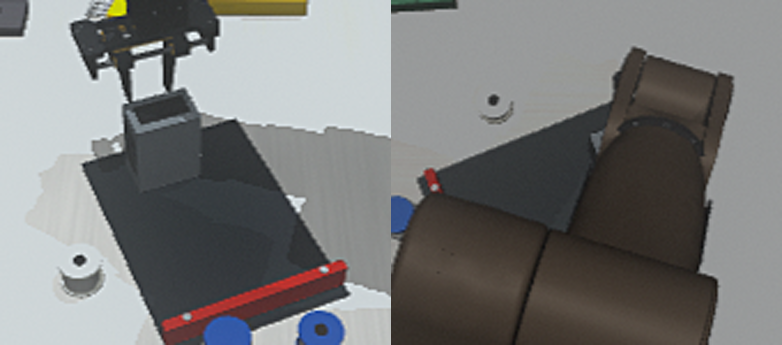

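The fingers sit behind the terminal face, spread symmetrically (tips at 130,90 and 167,88 in the side crop), and the module still stands. Now I'll push gently near its top.

Emit:
step_arm(
  moves=[
    {"tx": 4, "ty": 0, "tz": 3, "roll": 0},
    {"tx": 8, "ty": 0, "tz": 4, "roll": 0},
    {"tx": 11, "ty": 0, "tz": 4, "roll": 0},
    {"tx": 14, "ty": 0, "tz": 4, "roll": 0},
    {"tx": 17, "ty": 0, "tz": 4, "roll": 0},
    {"tx": 20, "ty": 0, "tz": 4, "roll": 0},
    {"tx": 23, "ty": 0, "tz": 4, "roll": 0},
    {"tx": 26, "ty": 0, "tz": 4, "roll": 0},
    {"tx": 29, "ty": 0, "tz": 4, "roll": 0},
  ],
)

```text
t: 3.28
eef_pos: [595.8, -69.4, 98.6]
tcp_rot: [-3.142, 0.0, 1.948]
ft_force: [-0.7, -1.1, 1.4]
opening: 0.525
grip_force: 0.7
```

Emit:
step_arm(
  moves=[
    {"tx": 4, "ty": 0, "tz": 0, "roll": 0},
    {"tx": 8, "ty": 0, "tz": 0, "roll": 0},
    {"tx": 12, "ty": 0, "tz": 0, "roll": 0},
    {"tx": 16, "ty": 0, "tz": 0, "roll": 0},
    {"tx": 20, "ty": 0, "tz": 0, "roll": 0},
    {"tx": 24, "ty": 0, "tz": 0, "roll": 0},
    {"tx": 28, "ty": 0, "tz": 0, "roll": 0},
    {"tx": 32, "ty": 0, "tz": 0, "roll": 0},
    {"tx": 36, "ty": 0, "tz": 0, "roll": 0},
    {"tx": 38, "ty": 0, "tz": 0, "roll": 0},
    {"tx": 38, "ty": 0, "tz": 0, "roll": 0},
    {"tx": 38, "ty": 0, "tz": 0, "roll": 0},
  ],
)

```text
t: 4.28
eef_pos: [582.0, -34.3, 98.6]
tcp_rot: [3.142, 0.0, 1.948]
ft_force: [0.1, 0.1, -0.1]
opening: 0.524
grip_force: 0.0
```

```bash
python3 - <<'E'
from cell import env,optics
import cv2,numpy as np,pickle
c=optics.read_camera("side");pickle.dump(c,open("c1.pkl","wb"))
im=cv2.resize(c["pixels"][150:295,225:365],None,fx=4,fy=4,interpolation=2)
cv2.imwrite("pics/tip.png",im);print(env.state()["eef_pos"],env.state()["ft_force"])
E
```

```text
[582.03319846 -34.4521729   98.64311582] [ 0.0124979  -0.05632742  0.8049754 ]
```

View pics/tip.png

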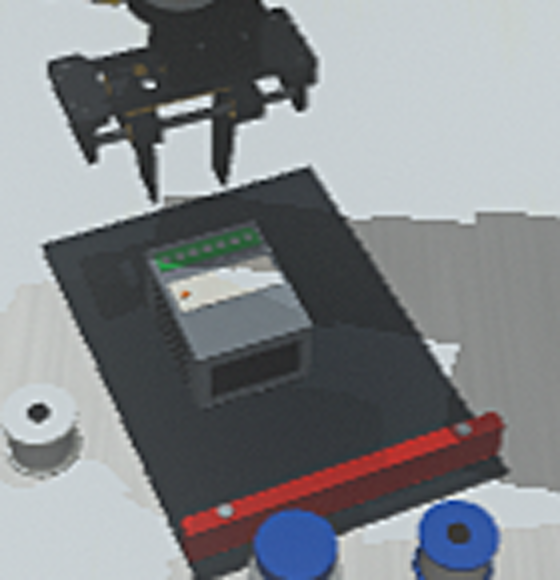

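It tipped over and lies flat with the green terminals up, vent end (205-305, 370) towards the fence. Next I'll locate it.

```bash
python3 - <<'E'
import pickle,numpy as np
from h import *
np.set_printoptions(precision=1,suppress=True)
c=pickle.load(open("c1.pkl","rb"))
s=lambda p:((p[0]+.5)/4-.5+225,(p[1]+.5)/4-.5+150)
a=np.radians(113.85);ex=np.array([np.cos(a),np.sin(a)]);ey=np.array([-ex[1],ex[0]]);O=np.array([523.5,48.9])
P=[onz(c,s(p),64)[:2] for p in((147,250),(262,222),(312,328),(195,362))]
for p in P: print(p,(p-O)@ex,(p-O)@ey)
d=P[3]-P[0];e=P[2]-P[1];print([np.degrees(np.arctan2(v[1],v[0])) for v in(d,e)],np.linalg.norm(d),np.linalg.norm(e))
d=P[0]-P[1];e=P[3]-P[2];print([np.degrees(np.arctan2(v[1],v[0])) for v in(d,e)],np.linalg.norm(d),np.linalg.norm(e),np.mean(P,0))
b=onz(c,s((205,407)),4)[:2],onz(c,s((307,372)),4)[:2];print([((p-O)@ex,(p-O)@ey) for p in b])
E
```

```text
[610.3   1.4] -78.58052606219051 -60.16443642100109
[523.9 -30.1] -72.45814549127569 31.587583855381265
[487.   75.3] 38.908828488603895 22.714062887278217
[570.1 109. ] 36.089722253399366 -66.89496229030891
[np.float64(110.49090027737282), np.float64(109.29439925703424)] 114.86760129486672 111.71992780075782
[np.float64(20.032456577499833), np.float64(22.048065069473992)] 91.95605890126434 89.65335885086968 [547.8  38.9]
[(np.float64(32.82036559540977), np.float64(-58.514978526974026)), (np.float64(31.346207920339562), np.float64(24.62083219096759))]
```

Emit:
step_arm(
  moves=[
    {"tx": -12, "ty": 0, "tz": 0, "roll": 0},
    {"tx": -22, "ty": 0, "tz": 0, "roll": -0.02},
    {"tx": -25, "ty": 0, "tz": 10, "roll": -0.039},
    {"tx": -25, "ty": 0, "tz": 30, "roll": -0.039},
    {"tx": -25, "ty": 0, "tz": 50, "roll": -0.039},
    {"tx": -25, "ty": 0, "tz": 64, "roll": -0.039},
    {"tx": -25, "ty": 0, "tz": 70, "roll": -0.039},
    {"tx": -25, "ty": 0, "tz": 70, "roll": -0.039},
  ],
)

```text
t: 5.0
eef_pos: [590.5, -57.9, 26.8]
tcp_rot: [-3.139, -0.001, 1.987]
ft_force: [0.2, 0.3, 0.2]
opening: 0.525
grip_force: 0.0
```

Emit:
step_arm(
  moves=[
    {"tx": 10, "ty": 0, "tz": 0, "roll": 0},
    {"tx": 20, "ty": 0, "tz": 0, "roll": 0},
    {"tx": 25, "ty": 0, "tz": 0, "roll": 0},
    {"tx": 28, "ty": 0, "tz": 0, "roll": 0},
    {"tx": 31, "ty": 0, "tz": 0, "roll": 0},
    {"tx": 34, "ty": 0, "tz": 0, "roll": 0},
    {"tx": 38, "ty": 0, "tz": 0, "roll": 0},
    {"tx": 43, "ty": 0, "tz": 0, "roll": 0},
    {"tx": 48, "ty": 0, "tz": 0, "roll": 0},
    {"tx": 53, "ty": 0, "tz": 0, "roll": 0},
    {"tx": 58, "ty": 0, "tz": 0, "roll": 0},
    {"tx": 63, "ty": 0, "tz": 0, "roll": 0},
  ],
)

```text
t: 6.0
eef_pos: [565.5, 0.4, 28.6]
tcp_rot: [-3.142, 0.0, 1.987]
ft_force: [1.1, -1.6, 2.9]
opening: 0.525
grip_force: 1.4
```

Emit:
step_arm(
  moves=[
    {"tx": 5, "ty": 0, "tz": 0, "roll": 0},
    {"tx": 10, "ty": 0, "tz": 0, "roll": 0},
    {"tx": 15, "ty": 0, "tz": 0, "roll": 0},
    {"tx": 20, "ty": 0, "tz": 0, "roll": 0},
    {"tx": 25, "ty": 0, "tz": 0, "roll": 0},
    {"tx": 30, "ty": 0, "tz": 0, "roll": 0},
    {"tx": 35, "ty": 0, "tz": 0, "roll": 0},
    {"tx": 40, "ty": 0, "tz": 0, "roll": 0},
    {"tx": 45, "ty": 0, "tz": 0, "roll": 0},
    {"tx": 50, "ty": 0, "tz": 0, "roll": 0},
    {"tx": 55, "ty": 0, "tz": 0, "roll": 0},
    {"tx": 60, "ty": 0, "tz": 0, "roll": 0},
  ],
)

```text
t: 7.0
eef_pos: [541.2, 55.3, 28.6]
tcp_rot: [-3.142, 0.0, 1.987]
ft_force: [1.6, -3.0, 2.6]
opening: 0.526
grip_force: 1.4
```

Emit:
step_arm(
  moves=[
    {"tx": 2, "ty": 0, "tz": 0, "roll": 0},
    {"tx": 4, "ty": 0, "tz": 0, "roll": 0},
    {"tx": 6, "ty": 0, "tz": 0, "roll": 0},
    {"tx": 8, "ty": 0, "tz": 0, "roll": 0},
    {"tx": 9, "ty": 0, "tz": 0, "roll": 0},
    {"tx": 10, "ty": 0, "tz": 0, "roll": 0},
    {"tx": 11, "ty": 0, "tz": 0, "roll": 0},
    {"tx": 12, "ty": 0, "tz": 0, "roll": 0},
    {"tx": 13, "ty": 0, "tz": 0, "roll": 0},
  ],
)

```text
t: 7.75
eef_pos: [536.1, 66.8, 28.6]
tcp_rot: [-3.142, 0.0, 1.987]
ft_force: [0.9, -1.4, 1.5]
opening: 0.529
grip_force: 1.2
```

Emit:
step_arm(
  moves=[
    {"tx": 0.5, "ty": 0, "tz": 0, "roll": 0},
    {"tx": 1, "ty": 0, "tz": 0, "roll": 0},
    {"tx": 1.5, "ty": 0, "tz": 0, "roll": 0},
    {"tx": 2, "ty": 0, "tz": 0, "roll": 0},
    {"tx": 2.5, "ty": 0, "tz": 0, "roll": 0},
  ],
)

```text
t: 8.17
eef_pos: [536.0, 67.9, 28.8]
tcp_rot: [3.141, 0.002, 1.988]
ft_force: [4.6, -17.9, 1.4]
opening: 0.526
grip_force: 9.1
```

Emit:
step_arm(
  moves=[
    {"tx": 0.5, "ty": 0, "tz": 0, "roll": 0},
    {"tx": 1, "ty": 0, "tz": 0, "roll": 0},
    {"tx": 1.5, "ty": 0, "tz": 0, "roll": 0},
  ],
)

```text
t: 8.42
eef_pos: [536.0, 68.0, 29.0]
tcp_rot: [3.14, 0.004, 1.988]
ft_force: [5.2, -31.0, 1.7]
opening: 0.527
grip_force: 15.1
```

Contact with the fence: 31 N and the motion stopped. I'll back off and check that it's square.

Emit:
step_arm(
  moves=[
    {"tx": -3, "ty": 0, "tz": 0, "roll": 0},
    {"tx": -8, "ty": 0, "tz": 0, "roll": 0},
    {"tx": -20, "ty": 0, "tz": 0, "roll": 0},
    {"tx": -35, "ty": 0, "tz": -20, "roll": 0},
    {"tx": -60, "ty": 0, "tz": -50, "roll": 0},
    {"tx": -90, "ty": 0, "tz": -80, "roll": 0},
    {"tx": -120, "ty": 0, "tz": -100, "roll": 0},
    {"tx": -140, "ty": 0, "tz": -110, "roll": 0},
    {"tx": -140, "ty": 0, "tz": -110, "roll": 0},
    {"tx": -140, "ty": 0, "tz": -110, "roll": 0},
  ],
)

```text
t: 9.25
eef_pos: [591.2, -58.7, 138.6]
tcp_rot: [3.141, 0.0, 1.985]
ft_force: [-1.1, 0.1, -1.0]
opening: 0.524
grip_force: 0.0
```

```bash
python3 - <<'E'
from cell import env,optics
import cv2,numpy as np,pickle
cs=[optics.read_camera(n) for n in("side","top")];pickle.dump(cs,open("c2.pkl","wb"))
im=np.hstack([cv2.resize(cs[0]["pixels"][200:300,250:355],None,fx=5.5,fy=5.5,interpolation=2)[:550,:577],cv2.resize(cs[1]["pixels"][195:275,205:280],None,fx=2.8,fy=2.8,interpolation=2)[:1] .repeat(550,0)[:,:1]])
im=im[:,:577];im=cv2.convertScaleAbs(im,alpha=1.5,beta=10)
cv2.imwrite("pics/end.png",im);print(im.shape,env.state()["eef_pos"],env.state()["ft_force"])
E
```

```text
(550, 577, 3) [590.30950127 -57.11520243 137.70381544] [-0.03697197  0.16935972 -0.67504157]
```

View pics/end.png

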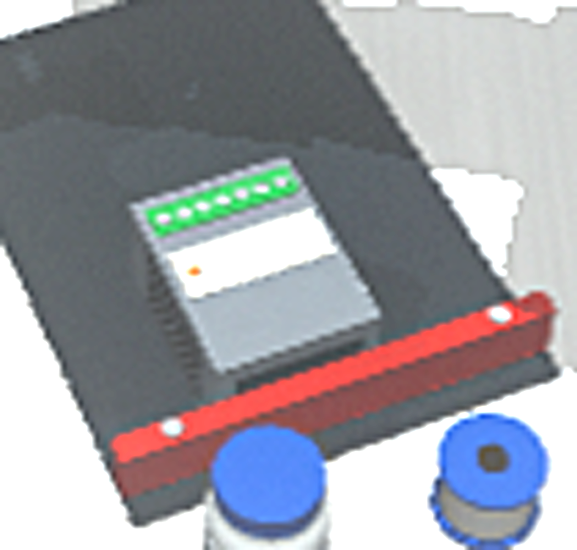

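```bash
python3 - <<'E'
import pickle,numpy as np
from h import *
np.set_printoptions(precision=1,suppress=True)
c=pickle.load(open("c2.pkl","rb"))[0]
s=lambda p:((p[0]+.5)/5.5-.5+250,(p[1]+.5)/5.5-.5+200)
ang=lambda v:np.degrees(np.arctan2(v[1],v[0]))
P=[onz(c,s(p),64)[:2] for p in((131,205),(290,158),(381,318),(213,375))]
F=[onz(c,s(p),40)[:2] for p in((112,440),(540,293))]
f=F[0]-F[1];print("fence",ang(f),np.linalg.norm(f));f/=np.linalg.norm(f);n=np.array([-f[1],f[0]])
print("module",ang(P[3]-P[2]),ang(P[0]-P[1]),ang(P[3]-P[0])-90,ang(P[2]-P[1])-90,[np.linalg.norm(P[i]-P[j]) for i,j in((0,1),(2,3),(0,3),(1,2))])
print("gap",[(F[0]-p)@n for p in P])
E
```

```text
fence 23.819492936502506 235.7992047706641
module 23.790777291070764 22.502992659483063 22.46786597994631 22.917229471509202 [np.float64(89.52696815357312), np.float64(90.43258833104726), np.float64(114.42986839031559), np.float64(112.40038532367647)]
gap [np.float64(115.54502104961324), np.float64(113.48811723121796), np.float64(1.1016682981034351), np.float64(1.1469915322987638)]
```

Emit:
step_arm(
  moves=[
    {"tx": -35, "ty": 0, "tz": -20, "roll": 0},
    {"tx": -70, "ty": 0, "tz": -40, "roll": 0},
    {"tx": -105, "ty": 0, "tz": -60, "roll": 0},
    {"tx": -140, "ty": 0, "tz": -80, "roll": 0},
    {"tx": -175, "ty": 0, "tz": -90, "roll": 0},
    {"tx": -210, "ty": 0, "tz": -90, "roll": 0},
    {"tx": -245, "ty": 0, "tz": -90, "roll": 0},
    {"tx": -275, "ty": 0, "tz": -90, "roll": 0},
    {"tx": -300, "ty": 0, "tz": -90, "roll": 0},
    {"tx": -300, "ty": 0, "tz": -90, "roll": 0},
    {"tx": -300, "ty": 0, "tz": -90, "roll": 0},
  ],
)

```text
t: 10.27
eef_pos: [712.3, -331.7, 226.2]
tcp_rot: [-3.14, -0.003, 1.987]
ft_force: [0.3, 0.6, 0.1]
opening: 0.526
grip_force: 0.0
```

```bash
python3 - <<'E'
from cell import env,optics
import cv2,numpy as np,pickle
fr={n:[optics.read_camera(n) for _ in range(5)] for n in("side","top")}
cs={}
for n,l in fr.items():
    c=l[0];c["pixels"]=np.mean([x["pixels"] for x in l],0).astype(np.uint8);cs[n]=c
pickle.dump(cs,open("c3.pkl","wb"))
im=cv2.resize(cs["top"]["pixels"][190:280,200:300],None,fx=6,fy=6,interpolation=cv2.INTER_CUBIC)
im=cv2.convertScaleAbs(im,alpha=1.6,beta=10)
cv2.imwrite("pics/end2.png",im);print(im.shape,env.state()["eef_pos"],env.state()["t"])
E
```

```text
(540, 600, 3) [ 712.40581746 -331.66717755  228.92707285] 10.7667
```

View pics/end2.png

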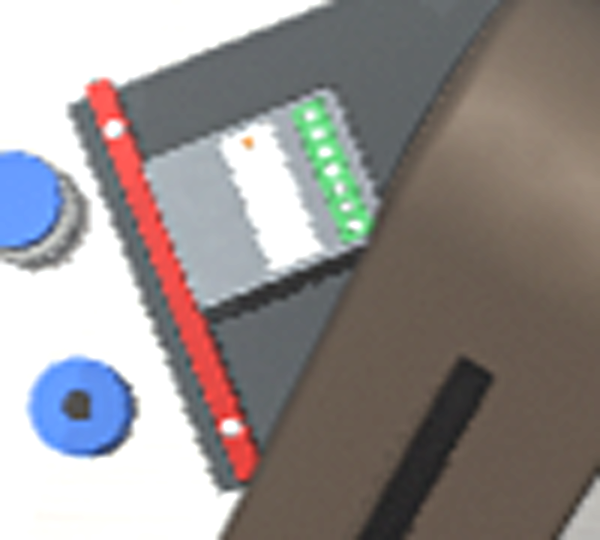

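The module lies against the fence from (145,163) to (205,308). I'll check how square it is with sub-pixel edge fits.

```bash
python3 - <<'E'
import pickle,numpy as np
from scipy.ndimage import map_coordinates
from h import *
cs=pickle.load(open("c3.pkl","rb"))
t=lambda p:np.array([(p[0]+.5)/6-.5+200,(p[1]+.5)/6-.5+190])
s=lambda p:np.array([(p[0]+.5)/5.5-.5+250,(p[1]+.5)/5.5-.5+200])
def fit(c,a,b,z,ch):
    im=c["pixels"].astype(float); im=im.mean(2) if ch=="g" else im[...,2]-im[...,1]
    d=(b-a)/np.linalg.norm(b-a);n=np.array([-d[1],d[0]]);u=np.arange(-2.5,2.51,.1);Q=[]
    for k in np.linspace(.08,.92,40):
        p=a+(b-a)*k;x=p+u[:,None]*n
        v=map_coordinates(im,[x[:,1],x[:,0]],order=1);g=np.abs(np.gradient(v))**2
        if g.max()>0: Q.append(p+n*(u*g).sum()/g.sum())
    Q=np.array(Q);k=(Q-a)@d;r=(Q-a)@n;m=np.ones(len(k),bool)
    for _ in range(4):
        w=np.polyfit(k[m],r[m],1);e=r-np.polyval(w,k);m=abs(e)<max(2*e[m].std(),.1)
    L=np.linalg.norm(b-a);A=a+n*np.polyval(w,0);B=b+n*np.polyval(w,L)
    A,B=[onz(c,q,z)[:2] for q in(A,B)];v=A-B
    return np.degrees(np.arctan2(v[1],v[0])),A,B,e[m].std()
S,T=cs["side"],cs["top"]
for nm,c,a,b,z,ch in(("S fence",S,s((112,440)),s((540,293)),40,"r"),("S front",S,s((213,375)),s((381,318)),64,"g"),("S rear",S,s((131,205)),s((290,158)),64,"g"),("S sideL",S,s((131,205)),s((213,375)),64,"g"),("S sideR",S,s((290,158)),s((381,318)),64,"g"),
  ("T fence",T,t((112,85)),t((255,455)),40,"r"),("T fence out",T,t((88,90)),t((236,480)),40,"r"),("T front",T,t((145,163)),t((205,308)),64,"r"),("T sideFar",T,t((145,163)),t((333,90)),64,"g"),("T sideNear",T,t((205,308)),t((355,246)),64,"g")):
    r=fit(c,a,b,z,ch);print(nm,r[0].round(2),r[1].round(1),r[2].round(1),r[3].round(3))
E
```

```text
S fence 24.05 [575.4 224.9] [359.8 128.6] 0.125
S front 24.34 [526.6 203.2] [444.  165.9] 0.245
S rear 23.13 [570.2  98. ] [487.7  62.8] 0.177
S sideL -67.55 [568.8  95.9] [525.1 201.7] 0.361
S sideR -65.31 [489.6  64.2] [443.  165.6] 0.312
T fence 24.41 [570.9 225.3] [367.3 132.9] 0.221
T fence out 24.13 [567.7 238.6] [353.3 142.6] 0.125
T front 24.19 [523.1 202.7] [443.3 166.9] 0.07
T sideFar 113.28 [525.3 200.3] [569.3  97.8] 0.305
T sideNear 116.23 [444.4 162.6] [483.7  82.8] 0.155
```

```bash
python3 -c "
from cell import env
print(env.job_done())"
```

```text
the job is handed in; nothing more can be done
None
```

I tipped the module over with its green terminals up and pushed it flush (0.2–0.6 mm measured gap) and square (within about 0.3°) against the fence, then handed the job in at about 11 s with the arm well clear.

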